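# Index the carburetor turret and hold the throttle rod at its mark

### The job

Turn the indexing turret one click so that its carburetor faces the yellow station post and sits settled in that detent. Then pull the carburetor's sprung throttle rod straight up by its black knob until the whole red band on the rod has just come clear of the brass collar, and hold it there: finish while still holding the knob, with the rod still at its mark and the turret still at the yellow post. Leave the other things on the bench where they are.

Things in the scene. Friction and masses are not known exactly. Their poses are not given: they have to be found in the camera images.
- turret (a joint): angle (rad) of the dark steel turret disc (220 mm across, top face 60 mm above the bench) on its fixed green base (170 mm square). Vertical axis; positive is counter-clockwise from above; starts near 0; turns 2.4 either way. Detents every 60 degrees (1.047): leaving one takes up to 7 N at the handle; past half way, once let go, it drops into the next by itself.
- turret_hub (a point): centre of the turret, on its steel hub, 72 mm above the bench, turning with the disc: x points from the axis to the carburetor, z up.
- handle (a point): the turret's upright blue handle, a round grip 18 mm in diameter and 50 mm long, across the disc from the carburetor, 88 mm from the turret's axis. The point is on its axis at mid-length, 105 mm above the bench; its top is at 130 mm. It is fixed on the disc and moves with it.
- knob: black knob on top of the throttle rod, upright cylinder 24 mm in diameter, 36 mm tall, with a thin chrome stripe; origin at the centre of its underside, z up. It stands over the aluminium carburetor, 65 mm from the turret's axis; with the rod in, its underside is 172 mm above the bench and 12 mm above the brass collar (22 mm across).
- rod (a joint): how far the chrome throttle rod (12 mm thick) is pulled out, upward, in m: 0 fully in, stop at 0.065. An inner spring pulls it back: about 5 N at the start rising to about 11 N at the mark (160 N/m). The mark is a red band 8 mm high around the rod, hidden inside the carburetor at 0; its lower edge is level with the mouth of the brass collar at 0.040.
- yellow_post: yellow station post with a ball top, 82 mm tall, ball 24 mm across, fixed to the bench 140 mm from the turret's axis, one click (60 degrees) to one side of where the carburetor starts; which side varies. Origin at the centre of its foot.
- grey_post: the same post in grey, one click to the other side: the wrong station. Origin at the centre of its foot.
- funnel_stand: steel funnel in a ring bracket over a mesh basket, 185 mm tall, foot 130 x 170 mm, fixed; origin under the funnel, at bench height.
- parts_bowl: red enamel bowl, 120 mm across, 45 mm tall, loose; origin at the centre of its underside.
- screwdriver: flat screwdriver with a yellow handle lying on the bench, loose; lies along its x axis.
- spare_carb: second aluminium carburetor without cap, about 65 x 85 mm and 78 mm tall, loose; origin at the centre of its underside.
- throttle_slide: chrome throttle slide, upright cylinder 28 mm in diameter, 34 mm tall, loose; origin at the centre of its underside.
- wrench: steel wrench lying on the bench beyond the turret, loose; lies along its x axis.
- grease_tin: blue tin, 80 mm across, 70 mm tall, loose; origin at the centre of its underside.
Mind the look-alikes: they are no part of the job. There is more than one size of the part that bears turret; the job needs the largest.

How it is judged:
On the way, in this order (a step that is already met when the one before it is completed fails the run):
1. the turret is settled with the carburetor facing the yellow post (within 9 mm at the post), the rod still in (x of yellow_post in the frame of turret_hub above 0.1 m and y of yellow_post in the frame of turret_hub between -0.009 and 0.009 m and value of joint rod below 0.006 m), for 0.2 s.
2. the rod is pulled to its mark by the knob and held there (value of joint rod between 0.037 and 0.046 m and contact force between the fingers and knob above 2 N), for 0.5 s.
At the end, for the whole second after the job is handed in: The carburetor faces the yellow post (line from the axis through the carburetor passes within 9 mm of the post), the rod is 37 to 46 mm out and still (slower than 10 mm/s), held against its spring by the fingers on the knob (more than 2 N) (all of step 2 and x of yellow_post in the frame of turret_hub above 0.1 m and y of yellow_post in the frame of turret_hub between -0.009 and 0.009 m and velocity of joint rod between -0.01 and 0.01 m/s); the arm keeps its last pose, push and grip.
It fails at once if a bystander is moved by more than 30 mm (distance of any of parts_bowl, screwdriver, spare_carb, throttle_slide, wrench, grease_tin from where it was at the start of the episode above 0.03 m).
It also fails if it takes over 43 s, if anything falls off the work surface, if the arm or the gripper's body presses on something with over 40 N, if the wrist force passes 120 N, or if a joint passes its speed limit or range.

### The arm

A 6-joint arm with a two-finger parallel gripper is mounted at the origin on the work surface. World frame = base frame: x ahead of the robot, y to its left, z up, the work surface at z = 0. Lengths are in m, angles in rad, forces in N, time in s.
With the tool pointing down it reaches from about 0.25 to 0.775 m from the base axis. Payload 8.9 kg.
Tool frame: the origin (TCP) lies midway between the tips of the shut fingers; the grasp point (between the pads) lies 19 mm behind it; z points along the fingers, y is the direction in which the jaws open and shut (so a half turn about z gives the same grasp; the last joint's range is limited). The gripper opens to 85 mm and grips with 20 to 120 N. Pads are 22 mm wide; open, the fingers measure 114 mm over their backs; the gripper's body (76 mm by 85 mm) begins 54 mm behind the grasp point. The pads swing forward as they close: fully open they stand 13 mm farther back than shut.
Start: joints at [-1.365, 0.291, -0.153, 1.127, 0, 1.431], TCP at [0.177, -0.494, 0.231] pointing down, gripper open.
Joint ranges: [-2.52, 2.52], [-0.91, 1.74], [-1.3, 1.37], [-1.96, 2.02], [-1.52, 1.47], [-3.14, 3.14]. Speed limits (rad/s): [2.22, 2.22, 2.79, 3.14, 3.14, 3.14].

### API

Orientations are given as [roll, pitch, yaw] about the fixed x, y, z axes, in that order (R = Rz(yaw) Ry(pitch) Rx(roll)).
In Python, from cell import ctrl, kin, grab_frame, ticket, finder, monitor gives the robot as it stands. The module is installed in compiled form; this text tells all that it offers. Calls block until the motion is done:
- ctrl.move_to(position, orientation): joint-space move of the TCP to a pose.
- ctrl.move_l(position, velocity=0.15, rot=None, until_force=None): straight line of the TCP; rot=None keeps the orientation; velocity is the mean speed in m/s. With until_force (N) it stops when the force on the tool has changed by that much, and returns True; else False.
- ctrl.movej(angles): joint-space move.
- ctrl.gripper_to(opening, squeeze=None): finger opening in m; squeeze is the grip in N (None keeps the last); returns when the fingers have stopped.
- ctrl.wait(seconds).
- kin.solve_ik(position, orientation): joint angles nearest the present ones, or None.
- grab_frame(name): name is "scene" or "top"; returns a dict with "color" (400x640x3 uint8, red, green, blue), "mtx" (3x3 intrinsics, pixels), "world_to_cam" (4x4, takes a point from world to camera coordinates). Camera axes: x right, y down, z forward; pixel columns grow to the right and rows downward; lengths in m; the calibration is good to about 2 mm. A picture is of the moment at which its call begins. There is no depth.
A pose or a line that the arm cannot do raises ctrl.MotionError and nothing moves.
- ticket.close_job(): hands the job in, once; it reports no verdict.
Trained networks look in the newest picture that a camera, given by its name, has taken for a name from the list of things; names that differ only in an ending like _2 or _b are one class to them, and where a whole thing is asked for, a point or a joint stands for the part that bears it (a point fixed in the world has none). Each returns a list of dicts, best first, with "score" (0 to 1); they miss things now and then, are a little off and sometimes report something else, mostly with a low value. They report only what shows in the picture. A call takes as long as a camera call. They do not tell look-alikes from the thing itself.
- finder.spot_in(camera, label): "pixel" ([column, row] in pixels, amid what is visible of it).
- finder.silhouettes(camera, label): "region" (400x640 bool, what is visible of it) and "pixel" ([column, row] in pixels, amid what is visible of it).
- finder.pinpoint(camera, label): "pixel" ([column, row] in pixels: a listed point, or the origin of a listed thing).
Readings, each from a call of its own:
- monitor.read_clock(): time.
- monitor.read_q(): joint angles.
- monitor.read_qd(): joint speeds.
- monitor.read_tau(): joint torques, N m.
- monitor.read_eef_pos(): TCP position.
- monitor.read_orientation(): TCP orientation.
- monitor.read_contact_force(): force on the tool from outside, world axes, zero at the start.
- monitor.read_ft_torque(): the same for the moment, N m.
- monitor.read_gripper_width(): finger opening in m.
Only numpy, scipy, OpenCV 4.12 (cv2) and the standard library are available. Lean on these libraries where they do the work, as an engineer would, in place of code of your own. Each camera call takes 0.05 s, during which the arm holds its last target.

## Working session

There is one attempt and no reset: what is moved stays moved. The work goes in short steps, each a Python script; the robot and the scene stay as the last script left them, time stands still between calls to the robot, and variables do not carry over. Pictures are saved under pics/ and viewed, and the job is handed in when it is done.

```bash
mkdir -p pics; python3 - <<'E'
from cell import *
import cv2
for n in("scene","top"):
    f=grab_frame(n); cv2.imwrite(f"pics/{n}0.png",f["color"][...,::-1]); print(n,f["mtx"].round(1).tolist(),f["world_to_cam"].round(3).tolist())
    for l in("turret_hub","handle","knob","yellow_post","grey_post"):
        print(l,[(([round(float(x),1) for x in d["pixel"]]),round(float(d["score"]),2)) for d in finder.pinpoint(n,l)])
print(monitor.read_clock(),monitor.read_q(),monitor.read_orientation())
E
```

```text
scene [[468.3, 0.0, 318.5], [0.0, 468.3, 197.4], [0.0, 0.0, 1.0]] [[-0.299, 0.954, 0.022, 0.173], [0.627, 0.214, -0.749, -0.262], [-0.719, -0.21, -0.662, 1.719], [0.0, 0.0, 0.0, 1.0]]
turret_hub [([221.1, 270.4], 0.85), ([233.0, 170.2], 0.66), ([329.6, 209.0], 0.61)]
handle [([331.3, 181.4], 0.76), ([238.0, 152.6], 0.76), ([232.0, 244.2], 0.56), ([198.2, 245.7], 0.35)]
knob [([326.8, 198.1], 0.73), ([208.9, 264.5], 0.66), ([226.2, 157.2], 0.51)]
yellow_post [([369.1, 250.4], 0.63), ([198.3, 246.8], 0.63)]
grey_post [([280.8, 240.1], 0.51)]
top [[385.5, 0.0, 321.9], [0.0, 385.5, 203.1], [0.0, 0.0, 1.0]] [[-0.004, -1.0, 0.026, -0.009], [-0.984, -0.0, -0.179, 0.57], [0.178, -0.026, -0.984, 1.135], [0.0, 0.0, 0.0, 1.0]]
turret_hub [([312.5, 209.7], 0.85), ([368.6, 118.8], 0.64)]
handle [([431.2, 261.5], 0.97), ([369.1, 146.2], 0.85), ([317.6, 234.3], 0.76)]
knob [([308.6, 180.0], 0.61), ([377.9, 99.2], 0.59), ([427.3, 219.3], 0.46), ([219.1, 156.9], 0.34), ([319.5, 236.8], 0.18)]
yellow_post [([270.8, 194.5], 0.66)]
grey_post [([347.2, 185.6], 0.63)]
0.6 [-1.36531154e+00  2.90696135e-01 -1.53403838e-01  1.12667173e+00
 -2.46207684e-05  1.43150780e+00] [3.14157169e+00 2.78007976e-05 3.44773309e-01]
```

View pics/scene0.png

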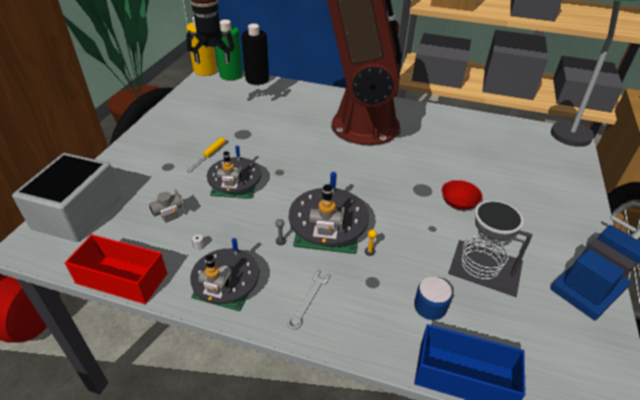

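View pics/top0.png

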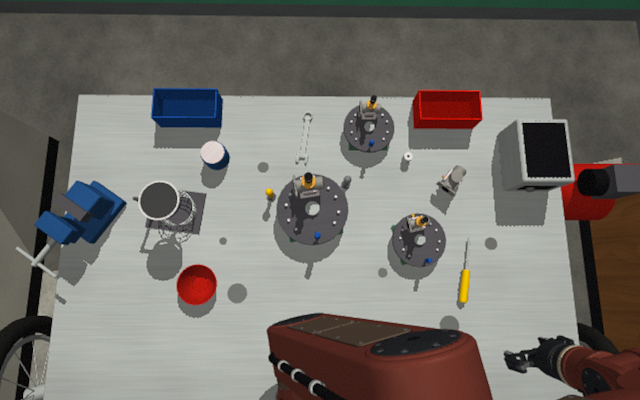

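The largest turret is the middle one: hub at (312,210) in the top view and (330,209) in the scene view. The yellow post, at top (270,194), is on its left (+y) side, so the turn should be counter-clockwise. I'll triangulate next.

```bash
cat > h.py <<'E'
from cell import *
import numpy as np, cv2
from scipy.optimize import least_squares
def proj(f,p):
    c=f["world_to_cam"][:3,:3]@p+f["world_to_cam"][:3,3]; u=f["mtx"]@c; return u[:2]/u[2]
def tri(fs,pix):
    P=[f["mtx"]@f["world_to_cam"][:3] for f in fs]
    X=cv2.triangulatePoints(P[0],P[1],np.array(pix[0],float).reshape(2,1),np.array(pix[1],float).reshape(2,1))
    p=(X[:3]/X[3]).ravel()
    r=[np.linalg.norm(proj(f,p)-q) for f,q in zip(fs,pix)]
    return p,r
def onz(f,px,z):
    R=f["world_to_cam"][:3,:3];t=f["world_to_cam"][:3,3]
    d=R.T@np.linalg.inv(f["mtx"])@np.array([*px,1]);o=-R.T@t
    return o+d*(z-o[2])/d[2]
def crop(f,c,h,name,s=8):
    x,y=map(int,c); im=f["color"][y-h:y+h,x-h:x+h,::-1]
    cv2.imwrite(name,cv2.resize(im,None,fx=s,fy=s,interpolation=cv2.INTER_CUBIC))
E
python3 - <<'E'
from h import *
s=grab_frame("scene");t=grab_frame("top")
d=dict(hub=((329.6,209),(312.5,209.7)),handle=((331.3,181.4),(317.6,234.3)),knob=((326.8,198.1),(308.6,180)),yel=((369.1,250.4),(270.8,194.5)),grey=((280.8,240.1),(347.2,185.6)))
for k,v in d.items():
    p,r=tri((s,t),v);print(k,p.round(4),np.round(r,1))
z=dict(hub=.072,handle=.105,knob=.172,yel=0,grey=0)
for k,v in d.items(): print(k,onz(s,v[0],z[k]).round(4),onz(t,v[1],z[k]).round(4))
crop(t,(312,205),37,"pics/topc.png");crop(s,(329,215),37,"pics/scc.png")
crop(t,(270,194),15,"pics/ty.png",16);crop(s,(370,242),18,"pics/sy.png",16)
E
```

```text
hub [0.5458 0.0195 0.0703] [0.2 0.3]
handle [0.4689 0.0023 0.1029] [0.4 0.6]
knob [0.6139 0.0293 0.1699] [0.2 0.2]
yel [0.605  0.1502 0.0111] [0.3 0.4]
grey [ 0.636  -0.0915  0.0007] [0.6 0.7]
hub [0.5475 0.0205 0.072 ] [0.5457 0.0188 0.072 ]
handle [0.4716 0.0018 0.105 ] [0.4683 0.0041 0.105 ]
knob [0.6163 0.0296 0.172 ] [0.6132 0.0299 0.172 ]
yel [ 0.5951  0.1481 -0.    ] [0.607  0.1526 0.    ]
grey [ 0.6352 -0.0901  0.    ] [ 0.6368 -0.0939  0.    ]
```

```bash
python3 -c "
import cv2,numpy as np
a=cv2.imread('pics/topc.png');b=cv2.imread('pics/scc.png')
cv2.imwrite('pics/ab.png',cv2.resize(np.hstack([a,b]),(800,400)))"
```

```text
(no output)
```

View pics/ab.png

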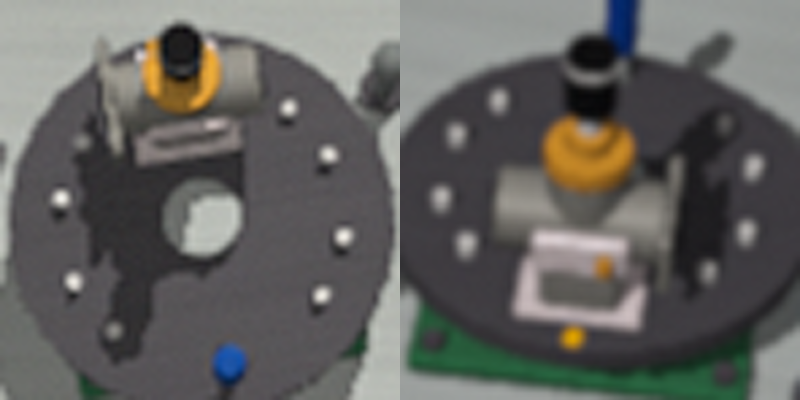

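```bash
python3 - <<'E'
from h import *
s=grab_frame("scene");t=grab_frame("top")
d=dict(hub=((329.6,209),(312.5,209.7)),handle=((331.3,181.4),(317.6,234.3)),knob=((326.8,198.1),(308.6,180)),yel=((369.1,250.4),(270.8,194.5)),grey=((280.8,240.1),(347.2,185.6)))
def mod(x):
    c=np.array([x[0],x[1],0]); u=lambda a,r,z:c+[r*np.cos(a),r*np.sin(a),z]
    a=x[2]
    return dict(hub=u(a,0,.072),handle=u(a+np.pi,.088,.105),knob=u(a,.065,.172),yel=u(a+np.pi/3,.14,0),grey=u(a-np.pi/3,.14,0))
def res(x):
    m=mod(x);return np.concatenate([np.r_[proj(s,m[k])-v[0],proj(t,m[k])-v[1]] for k,v in d.items()])
r=least_squares(res,[.546,.02,.13],loss='soft_l1');print(r.x, np.degrees(r.x[2]));print(res(r.x).reshape(-1,4).round(1))
m=mod(r.x);print({k:v.round(3) for k,v in m.items()})
for n in("scene","top"):
  for l in("screwdriver","wrench","parts_bowl","throttle_slide","spare_carb","grease_tin","funnel_stand"):
    o=finder.pinpoint(n,l); f=s if n=="scene" else t
    print(n,l,[onz(f,q["pixel"],0).round(3)[:2].tolist() for q in o[:1]])
# plan path reach: top-down poses
for p in [m["handle"]]:
  for yaw in (0,.34,1.0,1.57,-1.57,-.5,2,3): print(yaw,kin.solve_ik([p[0],p[1],.09],[np.pi,0,yaw]))
E
```

```text
[0.54973181 0.01869699 0.15710409] 9.001401069140725
[[-0.9  0.4  0.  -1.3]
 [ 1.9 -1.7 -0.3  1.9]
 [-0.  -0.7  0.4 -0.2]
 [ 0.1  1.4  1.   2.2]
 [-0.3  0.7 -1.2 -0.3]]
{'hub': array([0.55 , 0.019, 0.072]), 'handle': array([0.463, 0.005, 0.105]), 'knob': array([0.614, 0.029, 0.172]), 'yel': array([0.6  , 0.149, 0.   ]), 'grey': array([ 0.638, -0.09 ,  0.   ])}
scene screwdriver [[0.371, -0.463]]
scene wrench [[0.794, 0.045]]
scene parts_bowl [[0.728, -0.299]]
scene throttle_slide [[0.727, -0.284]]
scene spare_carb [[0.656, -0.42]]
scene grease_tin [[0.723, 0.33]]
scene funnel_stand [[0.553, 0.44]]
top screwdriver [[0.806, 0.053]]
top wrench [[0.812, 0.053]]
top parts_bowl [[0.332, 0.371]]
top throttle_slide [[0.738, -0.29]]
top spare_carb [[0.647, -0.427]]
top grease_tin [[0.742, 0.326]]
top funnel_stand [[0.554, 0.44]]
0 [-0.14751499  0.31323489 -0.5345948   0.72296663  0.          2.99407766]
0.34 [-0.14751499  0.31323489 -0.5345948   0.72296663  0.          2.65407766]
1.0 [-0.14751499  0.31323489 -0.5345948   0.72296663  0.          1.99407766]
1.57 [-0.14751499  0.31323489 -0.5345948   0.72296663  0.          1.42407766]
-1.57 [-0.14751499  0.31323489 -0.5345948   0.72296663  0.         -1.71910765]
-0.5 [-0.14751499  0.31323489 -0.5345948   0.72296663  0.         -2.78910765]
2 [-0.14751499  0.31323489 -0.5345948   0.72296663  0.          0.99407766]
3 [-0.14751499  0.31323489 -0.5345948   0.72296663  0.         -0.00592234]
```

```bash
python3 - <<'E'
from h import *
fs=[grab_frame("scene"),grab_frame("top")];c=[]
for f,(x,y) in zip(fs,[(332,181),(317,235)]):
    hsv=cv2.cvtColor(f["color"],cv2.COLOR_RGB2HSV); m=((hsv[...,0]>100)&(hsv[...,0]<130)&(hsv[...,1]>150))
    w=np.zeros_like(m);w[y-14:y+14,x-14:x+14]=1; ys,xs=np.nonzero(m&w);print(xs.min(),xs.max(),ys.min(),ys.max(),len(xs));c.append((xs.mean(),ys.mean()));print(c[-1])
print(tri(fs,c)); print([onz(fs[1],c[1],z).round(4) for z in(.105,.12,.13)])
xs=(312.7,208.1);print(onz(fs[1],xs,.072))
E
```

```text
331 335 172 187 65
(np.float64(332.7230769230769), np.float64(179.3846153846154))
315 319 232 238 31
(np.float64(317.0), np.float64(235.0))
(array([0.46608595, 0.00491279, 0.10875792]), [np.float64(0.24278385590078685), np.float64(0.3479458268708132)])
[array([0.4662, 0.0058, 0.105 ]), array([0.4648, 0.006 , 0.12  ]), array([0.4638, 0.0062, 0.13  ])]
[0.55063219 0.01818551 0.072     ]
```

```bash
python3 - <<'E'
from h import *
C=np.array([.5495,.0187]);a0=np.radians(9.0);r=.088
def P(a,z): return [C[0]-r*np.cos(a),C[1]-r*np.sin(a),z]
ctrl.move_to(P(a0,.24),[np.pi,0,a0]); print(monitor.read_clock())
print(ctrl.move_l(P(a0,.093),velocity=.15,until_force=12),monitor.read_eef_pos(),monitor.read_clock())
f=grab_frame("scene");crop(f,(331,200),40,"pics/s1.png",7)
f=grab_frame("top");crop(f,(315,225),40,"pics/t1.png",7)
E
python3 -c "
import cv2,numpy as np
cv2.imwrite('pics/ab1.png',cv2.resize(np.hstack([cv2.imread('pics/t1.png'),cv2.imread('pics/s1.png')]),(800,400)))"
```

```text
3.6667
False [0.46314316 0.00477116 0.09363534] 4.8
```

View pics/ab1.png

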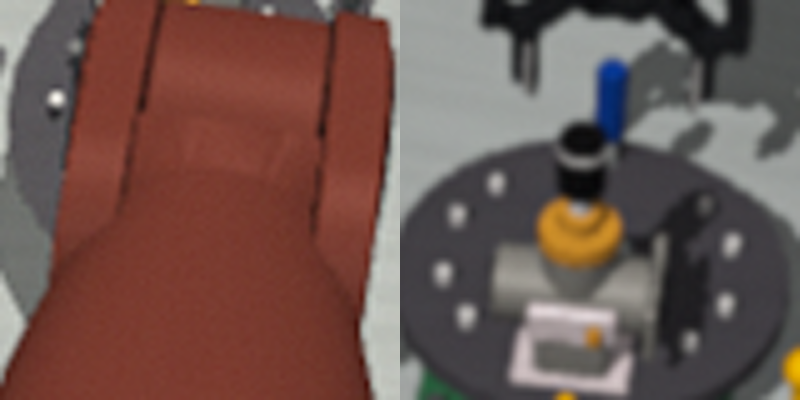

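The top view is blocked by the arm. The scene view shows the fingers on either side of the blue handle, so I'll cage it loosely and turn.

```bash
python3 - <<'E'
from h import *
C=np.array([.5495,.0187]);a0=np.radians(9.0);r=.088
def P(a,z): return [C[0]-r*np.cos(a),C[1]-r*np.sin(a),z]
ctrl.gripper_to(.028,20); print(monitor.read_gripper_width(),monitor.read_contact_force())
for k in (10,20,30,40,50,60):
    a=a0+np.radians(k); ctrl.move_l(P(a,.093),velocity=.07,rot=[np.pi,0,a]); print(k,monitor.read_clock(),np.round(monitor.read_contact_force(),1))
ctrl.wait(.4);print(np.round(monitor.read_contact_force(),1))
f=grab_frame("scene");crop(f,(331,200),45,"pics/s2.png",8)
print([(np.round(d["pixel"],1),round(d["score"],2)) for d in finder.pinpoint("scene","knob")[:3]])
E
```

```text
0.028149567460105454 [ 0.0288616   0.43358235 -0.66345146]
10 5.85 [-0.5  4.5 -0.2]
20 6.2167 [-1.6  6.3  1.2]
30 6.5833 [-1.2  2.3  2. ]
40 6.95 [ 4.7 -3.5 -2.1]
50 7.3167 [ 4.3 -2.4  0.6]
60 7.6833 [-0.5 -0.1  0.6]
[ 0.5 -0.2 -0. ]
[(array([227.4, 156.5]), 0.62), (array([351.8, 191.6]), 0.6), (array([207.3, 263.8]), 0.47)]
```

View pics/s2.png

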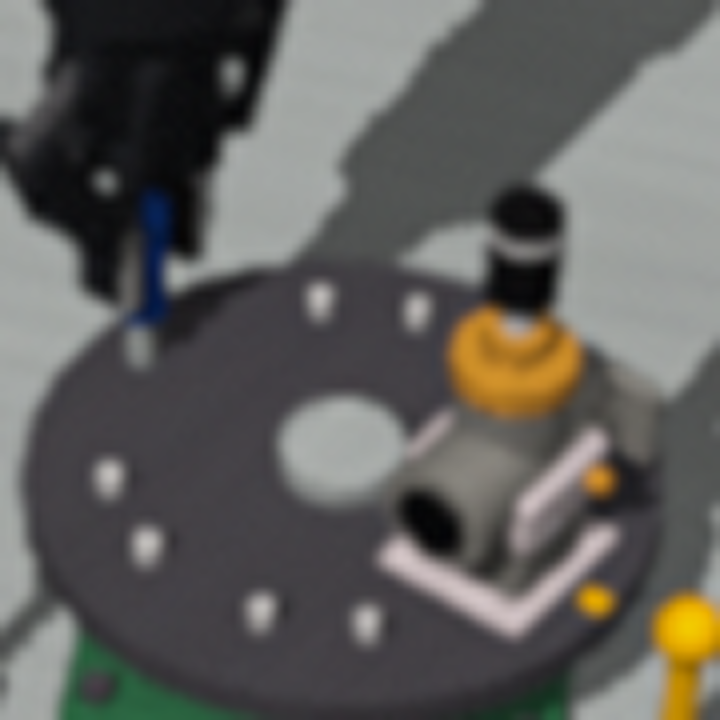

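The turret turned, and the carburetor now points towards the yellow post, whose ball is at about (685,625) in the crop. I'll release, back off upward and measure.

```bash
python3 - <<'E'
from h import *
ctrl.gripper_to(.085)
p=monitor.read_eef_pos(); ctrl.move_l([p[0],p[1],.28],velocity=.2)
ctrl.move_to([.42,-.12,.30],[np.pi,0,np.radians(159)])
fs=[grab_frame("scene"),grab_frame("top")]
out={}
for l in("knob","turret_hub","handle","yellow_post"):
  for n in("scene","top"): print(l,n,[(np.round(d["pixel"],1).tolist(),round(float(d["score"]),2)) for d in finder.pinpoint(n,l)[:4]])
crop(fs[0],(340,205),40,"pics/s3.png",10);crop(fs[1],(310,205),40,"pics/t3.png",10)
a=np.hstack([cv2.imread("pics/t3.png"),cv2.imread("pics/s3.png")]);cv2.imwrite("pics/ab3.png",cv2.resize(a,(800,400)))
c=np.array([.5495,.0187]);
for A in(66,69,72):
  k=np.array([c[0]+.065*np.cos(np.radians(A)),c[1]+.065*np.sin(np.radians(A)),.172]);print(A,k,proj(fs[0],k),proj(fs[1],k))
print(monitor.read_clock())
E
```

```text
knob scene [([208.6, 265.1], 0.49), ([351.0, 190.7], 0.44), ([229.9, 156.4], 0.43)]
knob top [([290.4, 197.0], 0.65), ([375.9, 99.8], 0.63)]
turret_hub scene [([232.9, 172.4], 0.98), ([329.7, 212.3], 0.91), ([222.5, 271.9], 0.57)]
turret_hub top [([312.2, 212.1], 0.98)]
handle scene [([239.3, 150.5], 0.89), ([231.6, 243.9], 0.73), ([300.6, 187.5], 0.61)]
handle top [([368.7, 141.8], 0.81), ([342.3, 215.2], 0.67)]
yellow_post scene [([369.7, 251.7], 0.63), ([307.3, 298.0], 0.25)]
yellow_post top [([271.9, 195.4], 0.39)]
66 [0.57593788 0.07808045 0.172     ] [349.91421953 192.14270745] [291.13521325 193.08658861]
69 [0.57279392 0.07938273 0.172     ] [350.73001947 191.47765843] [290.65197304 194.19970899]
72 [0.5695861  0.08051867 0.172     ] [351.48535375 190.78526284] [290.22825621 195.33678751]
11.9083
```

View pics/ab3.png

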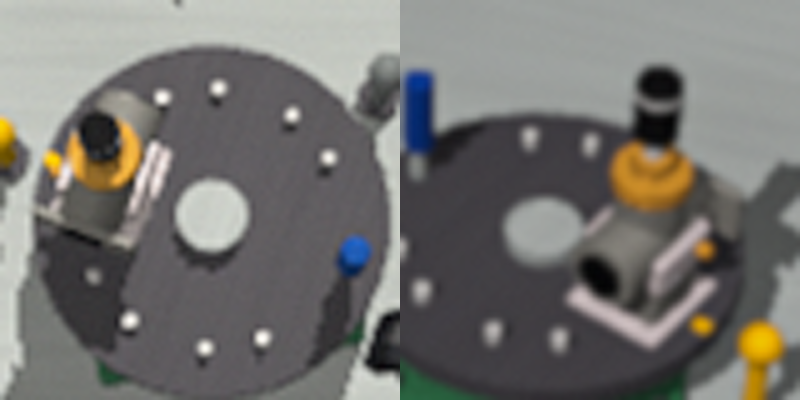

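The turret sits at the next detent. The knob is at (100,135) in the top crop and (658,105) in the scene crop, pointing at the yellow ball. Next I'll refine the knob position.

```bash
python3 - <<'E'
from h import *
fs=[grab_frame("scene"),grab_frame("top")]
k,e=tri(fs,[(351,190.7),(290.4,197)]);print("knob",k,e)
h,e=tri(fs,[(300.6,187.5),(342.3,215.2)]);print("handle",h,e)
y,e=tri(fs,[(369.7,251.7),(271.9,195.4)]);print("post",y,e)
g,e=tri(fs,[(329.7,212.3),(312.2,212.1)]);print("hub",g,e)
c=[]
for f,(x,y0) in zip(fs,[(351,187),(290,192)]):
    v=f["color"].max(2)<55; w=np.zeros_like(v);w[y0-12:y0+10,x-9:x+9]=1; ys,xs=np.nonzero(v&w);c.append((xs.mean(),ys.mean()));print(len(xs),xs.min(),xs.max(),ys.min(),ys.max(),c[-1])
print("mask",tri(fs,c))
# yellow ball
b=[]
for f,(x,y0) in zip(fs,[(371,235),(269,193)]):
    q=f["color"].astype(int);v=(q[...,0]>150)&(q[...,1]>110)&(q[...,2]<80);w=np.zeros_like(v);w[y0-9:y0+9,x-9:x+9]=1; ys,xs=np.nonzero(v&w);b.append((xs.mean(),ys.mean()));print(len(xs),xs.min(),xs.max(),ys.min(),ys.max())
print("ball",tri(fs,b))
E
```

```text
knob [0.56575322 0.07920043 0.16873621] [np.float64(0.26934770889225307), np.float64(0.36248646219711933)]
handle [ 0.52441159 -0.06967449  0.10519015] [np.float64(0.36948223563306537), np.float64(0.5126894341956892)]
post [0.6030086  0.15014109 0.00396973] [np.float64(0.388070244708734), np.float64(0.4771540093294752)]
hub [0.54128384 0.01965835 0.05388497] [np.float64(0.0019190267226670968), np.float64(0.002552368755746178)]
86 346 355 179 193 (np.float64(351.0), np.float64(186.40697674418604))
52 286 293 188 196 (np.float64(289.36538461538464), np.float64(191.6153846153846))
mask (array([0.57620676, 0.08053289, 0.19162027]), [np.float64(0.3698228786975071), np.float64(0.49768746511389866)])
81 368 376 229 243
33 266 272 189 194
ball (array([0.60300578, 0.15059687, 0.06763401]), [np.float64(0.3755010193848323), np.float64(0.4696091260447861)])
```

```bash
python3 - <<'E'
from h import *
K=[.574,.080];o=[np.pi,0,np.radians(159)]
ctrl.move_to([*K,.27],o)
print(ctrl.move_l([*K,.172],velocity=.1,until_force=10))
f=grab_frame("scene");crop(f,(351,190),25,"pics/s4.png",14)
ctrl.gripper_to(.0,60);print(monitor.read_gripper_width(),monitor.read_eef_pos(),np.round(monitor.read_contact_force(),1),monitor.read_clock())
f=grab_frame("scene");crop(f,(351,190),25,"pics/s5.png",14)
a=np.hstack([cv2.imread("pics/s4.png"),cv2.imread("pics/s5.png")]);cv2.imwrite("pics/ab5.png",cv2.resize(a,(800,400)))
E
```

```text
False
0.022102268394718183 [0.57455291 0.08089091 0.17241052] [1.1 4.9 2.2] 14.7833
```

View pics/ab5.png

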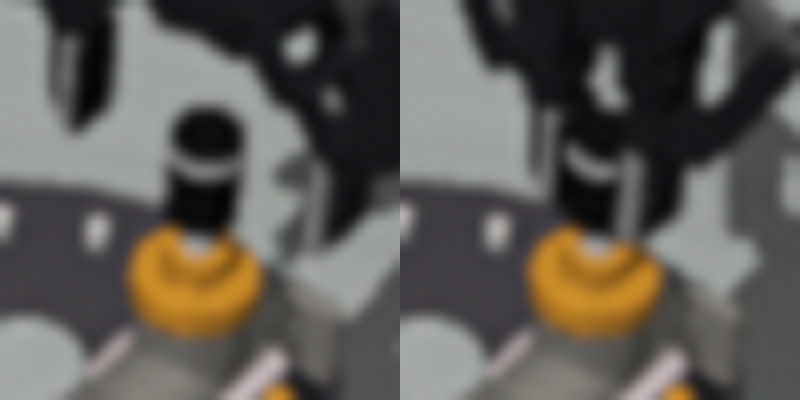

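The knob is gripped, with pads on both sides below and beside the chrome stripe. Pulling now.

```bash
python3 - <<'E'
from h import *
p=np.array(monitor.read_eef_pos());f0=monitor.read_contact_force()
for dz in(.02,.0425):
    ctrl.move_l([p[0],p[1],p[2]+dz],velocity=.04); ctrl.wait(.3)
    print(np.array(monitor.read_eef_pos())-p,np.round(monitor.read_contact_force()-f0,1),monitor.read_gripper_width())
ctrl.wait(.5)
fs=[grab_frame("scene"),grab_frame("top")]
print(monitor.read_contact_force()-f0,monitor.read_clock())
crop(fs[0],(351,185),25,"pics/s6.png",24);crop(fs[0],(345,210),45,"pics/s7.png",8)
cv2.imwrite("pics/ab6.png",np.hstack([cv2.resize(cv2.imread("pics/s6.png"),(400,400)),cv2.resize(cv2.imread("pics/s7.png"),(400,400))]))
E
```

```text
[-2.16906185e-04  6.97311415e-05  1.97480136e-02] [  0.5  -2.6 -10.6] 0.022522830123028945
[-1.24347982e-04  3.46325445e-05  4.22543514e-02] [ -0.8  -1.  -15.3] 0.02283612255555487
[ -0.05776411  -0.26323968 -15.46793295] 17.4083
```

View pics/ab6.png

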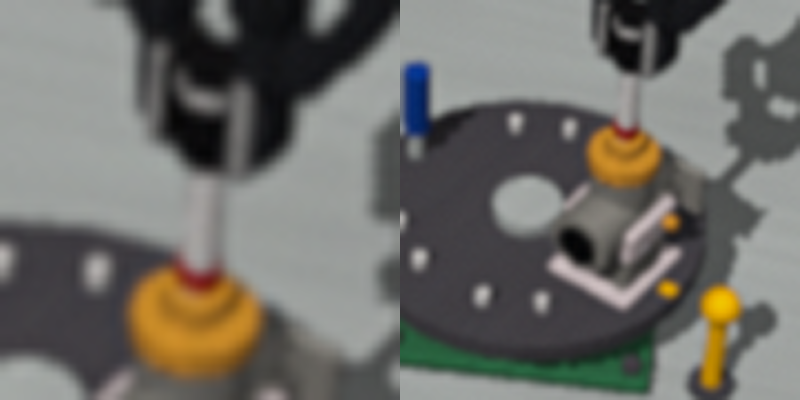

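```bash
python3 - <<'E'
from h import *
f=grab_frame("scene")
cam=-f["world_to_cam"][:3,:3].T@f["world_to_cam"][:3,3]; K=np.array([.574,.080])
u=(cam[:2]-K);u/=np.linalg.norm(u)
P=lambda r,z:proj(f,np.r_[K+r*u,z])
print("mouth near rim",P(.011,.16),"rod front at mouth",P(.006,.16),"band top rows d=.04/.0425/.045",[P(.006,.168+d-.04)[1].round(2) for d in(.035,.04,.0425,.045)])
print("band bottom",[P(.006,.16+d-.04)[1].round(2) for d in(.035,.04,.0425,.045)])
print("knob under front",P(.012,.172),P(.012,.2145))
for x in(350,351): print(x,[ (r,f["color"][r,x].tolist()) for r in range(176,203)])
E
```

```text
mouth near rim [350.2716748  198.28400314] rod front at mouth [350.38833691 196.97720387] band top rows d=.04/.0425/.045 [np.float64(196.08), np.float64(194.58), np.float64(193.83), np.float64(193.08)]
band bottom [np.float64(198.46), np.float64(196.98), np.float64(196.23), np.float64(195.48)]
knob under front [350.5696079  194.94668347] [351.74382316 181.79362439]
350 [(176, [12, 12, 12]), (177, [12, 12, 12]), (178, [9, 9, 10]), (179, [16, 16, 17]), (180, [46, 46, 46]), (181, [102, 101, 100]), (182, [147, 145, 144]), (183, [161, 159, 158]), (184, [161, 158, 156]), (185, [161, 158, 157]), (186, [162, 159, 158]), (187, [164, 161, 160]), (188, [165, 161, 160]), (189, [163, 160, 159]), (190, [163, 160, 158]), (191, [163, 161, 160]), (192, [162, 156, 156]), (193, [153, 127, 127]), (194, [135, 64, 66]), (195, [129, 38, 30]), (196, [157, 88, 48]), (197, [186, 127, 53]), (198, [184, 129, 41]), (199, [165, 112, 32]), (200, [159, 108, 32]), (201, [175, 120, 35]), (202, [193, 133, 38])]
351 [(176, [9, 9, 10]), (177, [12, 11, 12]), (178, [9, 8, 10]), (179, [9, 9, 10]), (180, [31, 30, 30]), (181, [90, 88, 87]), (182, [145, 143, 142]), (183, [162, 159, 157]), (184, [162, 159, 157]), (185, [160, 157, 155]), (186, [159, 155, 154]), (187, [157, 154, 152]), (188, [157, 155, 153]), (189, [156, 153, 151]), (190, [154, 151, 150]), (191, [153, 152, 150]), (192, [152, 148, 147]), (193, [145, 123, 122]), (194, [128, 61, 64]), (195, [120, 30, 21]), (196, [149, 78, 32]), (197, [184, 124, 43]), (198, [182, 127, 38]), (199, [159, 108, 32]), (200, [154, 104, 31]), (201, [176, 121, 36]), (202, [194, 134, 38])]
```

```bash
python3 - <<'E'
from h import *
f=grab_frame("scene");crop(f,(340,205),40,"pics/s8.png",10)
a,b=[cv2.cvtColor(cv2.imread(n),cv2.COLOR_BGR2HSV) for n in("pics/s3.png","pics/s8.png")]
for h in(a,b):
    m=(h[...,0]>100)&(h[...,0]<130)&(h[...,1]>150);m[:,200:]=0;ys,xs=np.nonzero(m);print(xs.mean()/10,ys.mean()/10)
a,b=[cv2.imread(n,0)[400:750,0:600].astype(np.float32) for n in("pics/s3.png","pics/s8.png")]
print(cv2.phaseCorrelate(a,b))
for l in("turret_hub",): print(monitor.read_eef_pos(),monitor.read_contact_force(),monitor.read_gripper_width(),monitor.read_clock())
E
```

```text
3.7485022396416574 22.610582306830906
3.7516683091651415 22.539954948613264
((-0.027429614754908016, -0.026817378253269908), 0.6488940631018745)
[0.57450579 0.0808807  0.21488443] [ -0.31944638   3.2238124  -12.66150075] 0.022605197350990865 17.5083
```

The turret hasn't moved since it settled, and the grip and rod are steady. Handing in.

```bash
python3 -c "
from cell import *
ctrl.wait(.3);print(monitor.read_eef_pos(),monitor.read_contact_force());ticket.close_job()"
```

```text
[0.57451226 0.08086343 0.21489113] [ -0.16056631   3.39419606 -12.98379515]
the job is handed in; nothing more can be done
```

I turned the largest (middle) turret one click counter-clockwise to the yellow post. I then gripped the black knob, pulled the rod up to its mark and handed the job in while still holding it, about 18 s into the 43 s. The hand-in reports no verdict.

**Turret:** I moved the blue handle round in a loose finger cage, and it dropped into the detent before I let go. In the pictures the carburetor points at the yellow post: about 66.6° for the knob and 67.9° for the post. The turret did not shift while I pulled the rod; the handle and disc moved less than 0.1 px between pictures.

**Rod:** The tool rose 42.3 mm, and the chrome stripe stayed level with the fingertips, so I saw no slip. The full height of the red band shows just above the brass collar.

**Hold:** The knob pulled down on the fingers with about 13 N, and the reading was steady.

**Checks that disagreed:**
- **Force:** The pull is a little above the roughly 11.8 N expected from the spring.
- **Grip width:** The fingers read 22.1–22.8 mm on the 24 mm knob.
- **Position finders:** The finders' knob position was about 10 mm off the one I measured by colour, so I used the colour measurement. Their hub height after the turn was about 18 mm low.

I did not look at the bystanders again before handing in, but the arm never worked near them.

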